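# Wedge up the extruder's outfeed chute and hold it there

### The job

The free end of the briquette extruder's outfeed chute has to be raised for levelling. Take the taller of the two wooden wedges by its upright grip, push it along the bench, nose first, between the two rest blocks and under the chute's cross bar until the bar just lifts off its blocks, a few millimetres and no more, and finish there still holding the wedge, which stays flat on the bench and alone carries the free end of the chute. Do not lift the chute with the gripper, and leave the other things on the bench where they are.

Things in the scene. Friction and masses are not known exactly. Their poses are not given: they have to be found in the camera images.
- wedge: The taller wooden wedge, loose, about 0.22 kg. Origin: centre of its underside (z up, 0 on the bench). Its x axis points to the nose: 164 mm long, 40 mm wide. The ramp runs straight from 5 mm high at the nose (x = +82 mm) to 35 mm high at x = -48 mm (about 13 degrees); behind that, x = -48 to -82 mm, stands the upright grip, a block 34 mm (x) by 28 mm (y), its top 80 mm above the bench.
- wedge_grip (a point): Middle of the taller wedge's upright grip, 62 mm above the wedge's underside, 147 mm behind its nose; grasp it across its 28 mm width (the wedge's y).
- wedge_nose (a point): Middle of the bottom edge of the taller wedge's nose.
- thin_wedge: The other wooden wedge: same length and upright grip, but its ramp is only 28 mm wide and rises only from 5 to 16 mm, too low for this job. Bystander. Origin and axes as for the taller wedge.
- stand: The fixed extruder with its chute. Origin on the bench, midway between the two steel rest blocks and right under the cross bar as it lies at rest. x points along the chute from its free end towards the machine (the way to push the wedge), z up. Each rest block is 50 mm (x) by 35 mm (y) by 22 mm high; they leave a clear lane 105 mm wide. Nothing stands on the bench under the chute for 300 mm beyond the bar.
- chute: The sheet steel chute, 100 mm wide, with two briquettes in it, about 0.9 kg (may differ by a third). It swings up on a hinge at its origin, 365 mm from the bar at x = 365 mm, 40 mm above the bench; its own weight keeps the bar down on the rest blocks. Its rim is 64 mm above the bench and its free end reaches 12 mm before the bar's axis.
- chute_bar (a point): Middle of the steel cross bar (16 mm diameter, 180 mm long, across the chute) under the chute's free end. At rest its axis is 30 mm and its underside 22 mm above the bench; its height tells how far the chute is lifted. The taller wedge touches it when the nose is about 73 mm past the bar's axis; each further 10 mm of travel lifts it about 2.3 mm.
- briquette1: Black charcoal briquette standing on end, 50 mm diameter, 65 mm high. Bystander. Origin: centre of its underside.
- briquette2: Another such standing briquette. Bystander.
- briquette3: Another such standing briquette. Bystander.
- mallet: Hammer with a wooden handle, lying on the bench. Bystander.
- spanner: Steel spanner lying on the bench. Bystander.
- tin: Open metal cup, 80 mm wide, 85 mm high. Bystander.
Mind the look-alikes: they are no part of the job. What is shaped like the wedge but red is not meant.

How it is judged:
By the outcome, as a careful person would: the job done as asked, in the order asked, and still so for the second after the job is handed in, while the arm keeps its last pose, push and grip.
It also fails if it takes over 38 s, if anything falls off the work surface, if the arm or the gripper's body presses on something with over 40 N, if the wrist force passes 120 N, or if a joint passes its speed limit or range.

### The arm

A 6-joint arm with a two-finger parallel gripper is mounted at the origin on the work surface. World frame = base frame: x ahead of the robot, y to its left, z up, the work surface at z = 0. Lengths are in mm, angles in degrees, forces in N, time in s.
With the tool pointing down it reaches from about 350 to 850 mm from the base axis. Payload 8.1 kg.
Tool frame: the origin (TCP) lies at the very end of the fingers, on their centre line; the grasp point (between the pads) lies 19 mm behind it (r.grip_depth is the distance from the TCP to the grasp point, in mm); z points along the fingers, y is the direction in which the jaws open and shut (so a half turn about z gives the same grasp; the last joint's range is limited). The gripper opens to 85 mm and grips with 20 to 120 N. Pads are 22 mm wide; open, the fingers measure 114 mm over their backs; the gripper's body (76 mm by 85 mm) begins 54 mm behind the grasp point. The pads swing forward as they close: fully open they stand 13 mm farther back than shut.
Start: joints at [68.847, 7.471, 85.268, -0, 87.261, -4.893], TCP at [167.981, 576.01, 231.292] pointing down, gripper open.
Joint ranges: [-169.43, 169.43], [-51.17, 129.36], [1.28, 143.12], [-76.62, 256.62], [0, 156.53], [-152.29, 152.29]. Speed limits (degrees/s): [136.94, 136.94, 159.86, 180, 180, 180].

### API

Orientations are given as [roll, pitch, yaw] about the fixed x, y, z axes, in that order (R = Rz(yaw) Ry(pitch) Rx(roll)).
In Python, from bench import status, viewer, hand_in, r gives the robot as it stands.
- The arm moves only by the shell command python3 -m crank 'ROWS' [OPENING] [FORCE]. ROWS is a JSON object of lists of equal length, an entry for each row: "slide": the shift along the tool's x, y, z in m, a list of three; "twist": the turn about the tool's z in rad. A call has 1 to 8 rows; each row shifts and turns the commanded pose from where the row before left it, along the tool's axes as they then stand; what a row does not reach is not made up. A row lasts 1/10 s, in which the tool goes at most 50 mm and 8.59 degrees, less where a joint would pass 70% of its speed; a pose out of reach is approached as far as the arm can. A call with a gripper value outside its range is refused whole. OPENING is the closure, from 0 (fully open) to 1 (shut), set as the call begins (- or left out, the last holds). The fingers move at their own pace and stop on an object; FORCE is the grip in N (left out, the last holds). Time passes only in rows, so rows that do not move let the fingers close. It gives the time, the measured TCP pose, the force and the opening at its end, in the units of the state.
- status.sense(): the state, without advancing time (a new reading comes with each control period).
- viewer.snapshot(name): name is "scene" or "side" or "wrist"; returns a dict with "img" (420x560x3 uint8, red, green, blue), "fx", "fy", "cx", "cy" (pixels), "k1" (the pictures are not rectified: a ray, as slopes to the right and down, at radius r is drawn at 1 + k1 r^2 times it, then the intrinsics apply), "R" (3x3) and "t" (3): a world point X has camera coordinates R X + t; the wrist camera has in their place "hand_eye" (4x4, takes a point from camera to tool coordinates, whose origin is the TCP and whose axes are the flange's). Camera axes: x right, y down, z forward; pixel columns grow to the right and rows downward; lengths in mm; the calibration is good to about 2 mm. A picture is of the moment at which its call begins: read the wrist's pose just before it. There is no depth.
- hand_in(): hands the job in, once; it reports no verdict.
The state is a dict: "time": time; "joint_pos": joint angles; "qd": joint speeds; "joint_efforts": joint torques, N m; "tool_pos": TCP position; "tcp_rot": TCP orientation; "ft_force": force on the tool from outside, world axes, zero at the start; "wrist_torque": the same for the moment, N m; "finger_gap": finger opening in mm.
Only numpy, scipy, OpenCV 4.12 (cv2) and the standard library are available. Lean on these libraries where they do the work, as an engineer would, in place of code of your own. Each camera call takes 0.05 s, during which the arm holds its last target.

## Working session

There is one attempt and no reset: what is moved stays moved. The work goes in short steps, Python scripts to look and compute and a shell command to move; the robot and the scene stay as the last step left them, time stands still between calls to the robot, and variables do not carry over. Pictures are saved under pics/ and viewed, and the job is handed in when it is done.

```bash
ls; mkdir -p pics
python3 - <<'E'
from bench import status,viewer,r
import cv2,json,pickle
print(status.sense())
for n in ("scene","side","wrist"):
    s=viewer.snapshot(n); cv2.imwrite(f"pics/{n}0.png",s["img"][:,:,::-1]); pickle.dump(s,open(f"pics/{n}0.pkl","wb"))
    print({k:v for k,v in s.items() if k!="img"})
E
```

```text
pics
{'time': 0.0, 'joint_pos': array([ 6.88443965e+01,  7.51393830e+00,  8.53297390e+01, -2.83739231e-03,
        8.72594279e+01, -4.89513724e+00]), 'qd': array([-0.00280363,  0.034269  ,  0.06273032,  0.02335296,  0.08826811,
        0.03383584]), 'joint_efforts': array([ 9.15120690e-04, -5.69357371e+01, -5.00573552e+01, -2.15891455e-04,
        1.40571536e-02, -2.63373664e-05]), 'tool_pos': array([167.82429724, 575.49002249, 230.25219779]), 'tcp_rot': array([-1.79897029e+02, -5.97463996e-03,  1.63739667e+02]), 'ft_force': array([-0.34242393, -0.13263997,  0.28508489]), 'wrist_torque': array([ 0.02160966,  0.00346074, -0.03266073]), 'finger_gap': 85.68877139682277}
{'fx': 397.0818869880898, 'fy': 397.0818869880898, 'cx': 272.1055868214871, 'cy': 208.84000212636715, 'k1': -0.10865673481661388, 'R': array([[-0.43869473,  0.89862625,  0.00421844],
       [ 0.71630056,  0.35251322, -0.60220257],
       [-0.54264209, -0.26116142, -0.79833218]]), 't': array([ 193.46779978, -332.39099508, 1382.54793426])}
{'fx': 507.9918922816296, 'fy': 507.9918922816296, 'cx': 281.549257634907, 'cy': 215.89202561055927, 'k1': -0.017495593313750914, 'R': array([[ 0.99309911, -0.11704559,  0.00738197],
       [-0.07273736, -0.66408655, -0.74410908],
       [ 0.09199696,  0.73843712, -0.66801735]]), 't': array([-503.1304049 ,   97.15390225, 1304.75358357])}
{'fx': 289.86708794516824, 'fy': 289.86708794516824, 'cx': 276.72270707943613, 'cy': 211.26744419441002, 'k1': -0.040769856567967826, 'hand_eye': array([[-2.55928475e-04, -9.45324154e-01, -3.26132149e-01,
         8.36071786e+01],
       [ 9.99999469e-01,  8.37423480e-05, -1.02747308e-03,
        -4.58143276e-01],
       [ 9.98606190e-04, -3.26132239e-01,  9.45323630e-01,
        -1.42293484e+02],
       [ 0.00000000e+00,  0.00000000e+00,  0.00000000e+00,
         1.00000000e+00]])}
```

View pics/scene0.png

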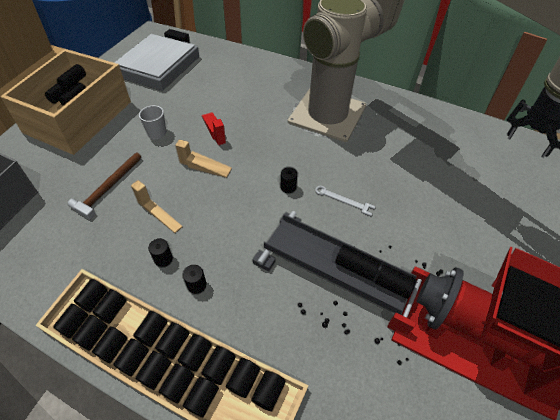

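View pics/side0.png

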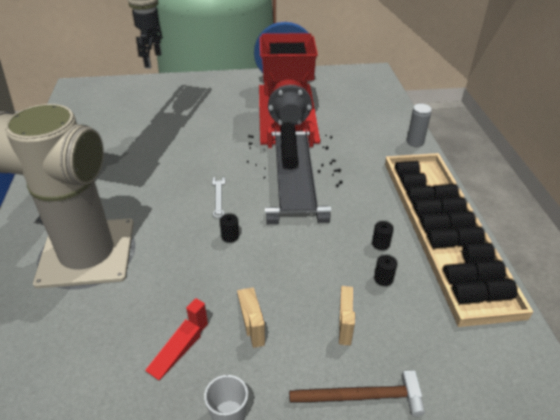

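View pics/wrist0.png

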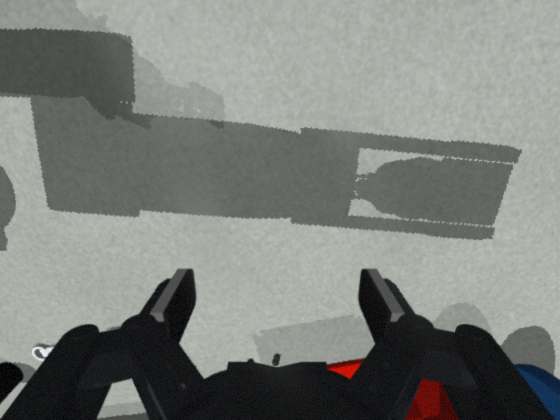

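```bash
cat > h.py <<'E'
import numpy as np,cv2,pickle
def load(n): return pickle.load(open(f"pics/{n}.pkl","rb"))
def K(s): return np.array([[s["fx"],0,s["cx"]],[0,s["fy"],s["cy"]],[0,0,1.]]),np.array([s["k1"],0,0,0,0])
def proj(s,X):
    k,d=K(s); return cv2.projectPoints(np.array(X,float).reshape(-1,3),cv2.Rodrigues(s["R"])[0],np.array(s["t"],float),k,d)[0].reshape(-1,2)
def plane(s,uv,z):
    k,d=K(s); p=cv2.undistortPointsIter(np.array(uv,float).reshape(-1,1,2),k,d,None,None,(3,50,1e-9)).reshape(-1,2)
    R,t=s["R"],s["t"]; C=-R.T@t; D=np.c_[p,np.ones(len(p))]@R
    return C+D*((z-C[2])/D[:,2])[:,None]
def crop(n,x,y,w,h,f,out):
    c=load(n)["img"][y:y+h,x:x+w,::-1]; cv2.imwrite(f"pics/{out}.png",cv2.resize(c,None,fx=f,fy=f,interpolation=cv2.INTER_CUBIC))
E
python3 - <<'E'
from h import *
crop("scene0",120,130,130,110,6,"c1")
crop("side0",230,275,140,80,5,"c2")
crop("scene0",230,200,130,90,6,"c3")
crop("side0",245,190,100,50,8,"c4")
E
```

```text
(no output)
```

View pics/c1.png

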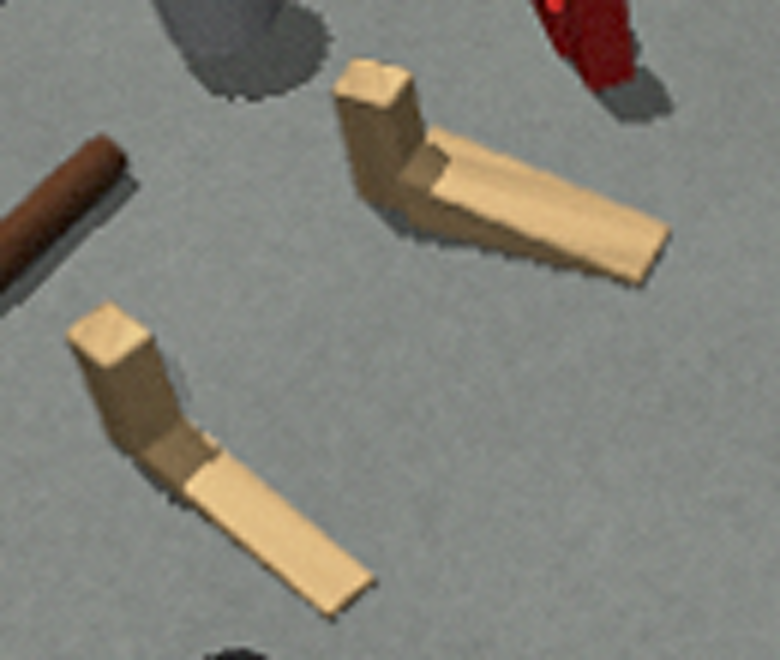

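View pics/c2.png

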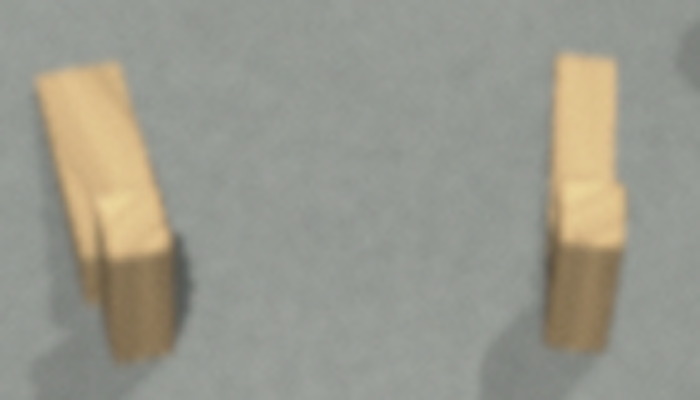

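View pics/c3.png

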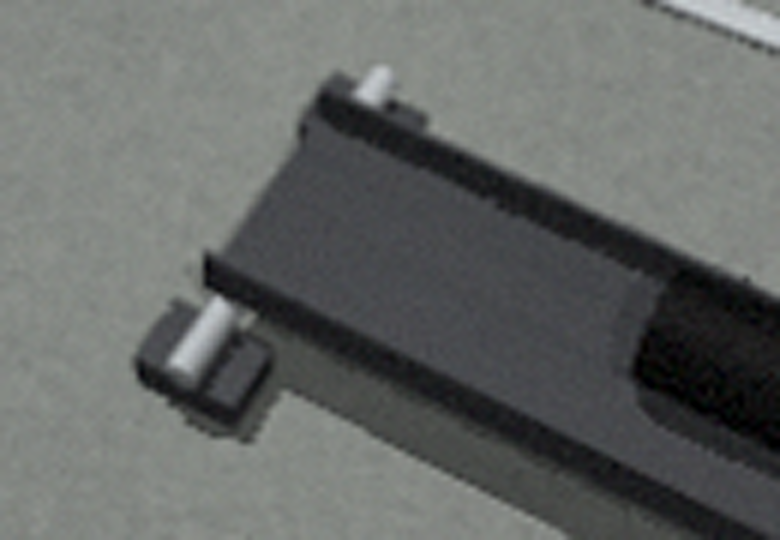

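View pics/c4.png

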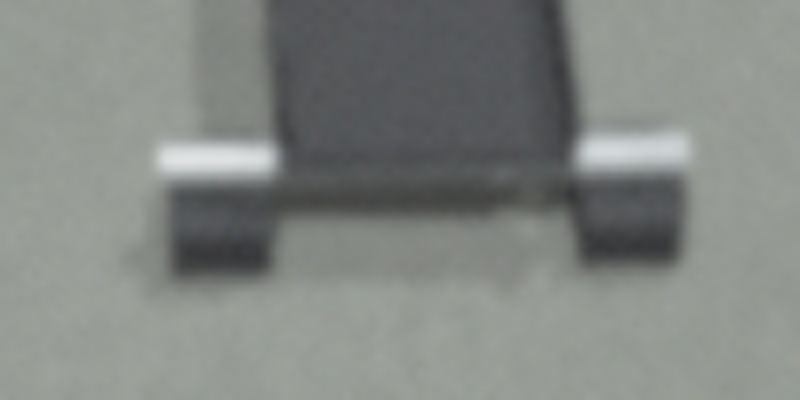

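```bash
cat > fit.py <<'E'
from h import *
from scipy.optimize import least_squares
def un(L,x0,y0,f): return [(x0+(a+.5)/f-.5,y0+(b+.5)/f-.5) for a,b in L]
def fit(obs,x0):
    def T(p,P):
        a=np.radians(p[2]);c,s=np.cos(a),np.sin(a);P=np.array(P,float)
        return np.c_[p[0]+c*P[:,0]-s*P[:,1],p[1]+s*P[:,0]+c*P[:,1],P[:,2]]
    f=lambda p:np.concatenate([(proj(s,T(p,P))-np.array(uv)).ravel() for s,P,uv in obs])
    r=least_squares(f,x0,loss="soft_l1",x_scale=[10,10,3]); return r.x,f(r.x).reshape(-1,2).round(1)
E
python3 - <<'E'
from fit import *
sc,sd=load("scene0"),load("side0")
P1=[(-82,14,80),(-48,14,80),(-48,-14,80),(-82,-14,80),(82,20,5),(82,-20,5),(-48,20,35)]
u1=un([(365,60),(412,72),(380,108),(334,95),(670,232),(638,277),(428,127)],120,130,6)
P2=[(82,20,5),(82,-20,5),(-82,14,0),(-82,-14,0),(-82,14,80),(-82,-14,80),(-48,14,80)]
u2=un([(38,77),(120,64),(115,360),(173,350),(105,258),(170,245),(98,197)],230,275,5)
print(plane(sc,u1[:1]+u1[4:5],5)); 
g=plane(sc,u1[4:6],5).mean(0)
for o in ([(sc,P1,u1),(sd,P2,u2)],[(sc,P1,u1)],[(sd,P2,u2)]): 
    for y in (0,):
        p,e=fit(o,[g[0]-60,g[1],y]); print(p,e.tolist())
Q1=[(0,-90,30),(0,90,30)];v1=un([(180,368),(383,72)],230,200,6)
Q2=[(0,90,30),(0,-90,30),(-25,87.5,0),(-25,52.5,0),(-25,-52.5,0),(-25,-87.5,0)]
v2=un([(157,160),(690,150),(172,275),(268,272),(583,265),(683,262)],245,190,8)
for o in ([(sc,Q1,v1),(sd,Q2,v2)],[(sc,Q1,v1)],[(sd,Q2,v2)]):
    b=plane(sc,v1,30); p,e=fit(o,[*b.mean(0)[:2],0]); print(p,e.tolist())
E
```

```text
[[ 339.6386286  -385.35326273    5.        ]
 [ 377.97048635 -170.57511627    5.        ]]
[ 408.23271077 -247.58007893   96.18478578] [[-1.2, 0.2], [1.0, 0.8], [1.9, 1.0], [-0.5, 0.5], [0.4, 0.6], [0.5, 2.3], [1.5, 1.0], [-0.3, 0.3], [-0.2, 0.1], [-0.7, 2.1], [0.4, 1.7], [0.1, 0.4], [0.4, 0.6], [-1.4, -0.4]]
[ 405.60605338 -251.256082     96.97501456] [[-1.9, -0.5], [0.3, -0.0], [1.4, 0.2], [-1.1, -0.2], [-0.1, -0.6], [0.1, 1.0], [0.8, 0.2]]
[ 408.75033179 -245.97113495   96.14595739] [[-0.1, -0.3], [0.0, -0.5], [-0.5, 1.5], [0.6, 1.1], [0.3, -0.2], [0.6, -0.1], [-1.2, -1.1]]
[559.60407624  76.97748108  85.59598769] [[1.2, 3.8], [1.8, 3.0], [0.5, 0.8], [-0.6, 0.7], [-0.1, 0.7], [0.6, 0.8], [-0.6, 0.8], [-0.4, 0.9]]
[551.67986136  68.93845179  85.91160896] [[-0.1, 0.2], [0.1, -0.2]]
[560.38325724  79.99964179  85.57077541] [[0.7, 0.1], [-0.5, -0.0], [0.0, -0.1], [0.8, 0.0], [-0.5, 0.0], [-0.3, 0.1]]
```

Run:
```python
from fit import *
sc,sd=load("scene0"),load("side0")
X=[167.82,575.49,230.25]
print(proj(sc,[X]),proj(sd,[X]))
crop("scene0",490,50,70,110,5,"c5");crop("side0",110,0,80,80,7,"c6")
```

```text
[[523.25721171 150.5876984 ]] [[153.51955811  66.71171011]]
```

View pics/c5.png

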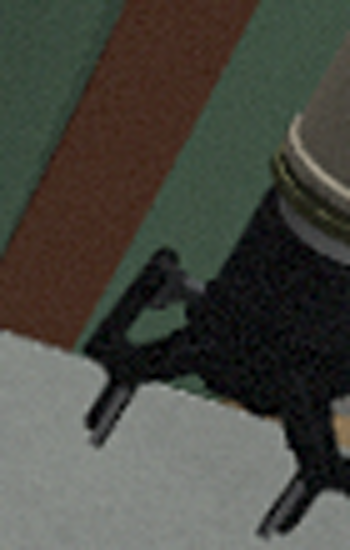

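View pics/c6.png

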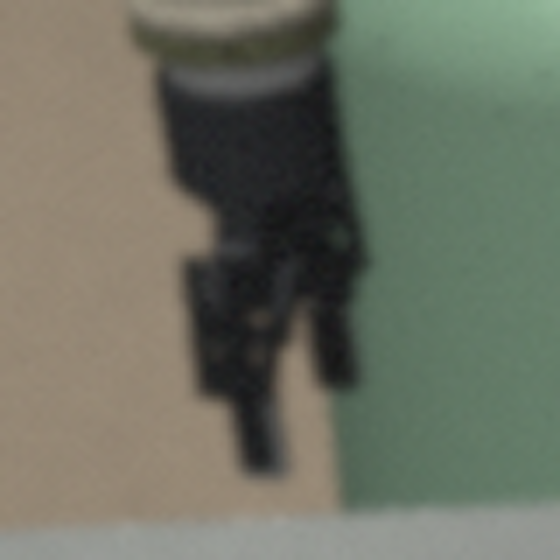

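Run:
```python
from fit import *
sc,sd=load("scene0"),load("side0")
R=cv2.Rodrigues(np.array([0,0,0.]))[0]
from scipy.spatial.transform import Rotation as Ro
R=Ro.from_euler("xyz",[-179.897,-.006,163.74],degrees=True).as_matrix()
for y in(-43,0,43):
    X=np.array([167.82,575.49,230.25])+R@[0,y,-13]
    print(proj(sc,[X]),proj(sd,[X]))
print(un([(97,445),(265,535)],490,50,5),un([(263,470),(340,388)],110,0,7))
```

```text
[[510.09855385 138.56464577]] [[147.90557823  68.90021837]]
[[525.66068456 146.93104888]] [[152.86274766  62.80737932]]
[[541.42719827 155.54133258]] [[157.62623462  56.95506913]]
[(509.0, 138.6), (542.6, 156.6)] [(147.14285714285714, 66.71428571428571), (158.14285714285714, 55.0)]
```

```bash
cat > ov.py <<'E'
from fit import *
def W(p,P):
    a=np.radians(p[2]);c,s=np.cos(a),np.sin(a);P=np.array(P,float)
    return np.c_[p[0]+c*P[:,0]-s*P[:,1],p[1]+s*P[:,0]+c*P[:,1],P[:,2]]
def box(x0,x1,y0,y1,z0,z1):
    c=[(x,y,z) for x in(x0,x1) for y in(y0,y1) for z in(z0,z1)]
    return [(c[i],c[j]) for i in range(8) for j in range(i) if sum(a!=b for a,b in zip(c[i],c[j]))==1]
STAND=box(-25,25,52.5,87.5,0,22)+box(-25,25,-87.5,-52.5,0,22)+[((0,-90,30),(0,90,30)),((-12,-50,64),(-12,50,64)),((-12,50,64),(300,50,64)),((-12,-50,64),(300,-50,64))]
V=[(82,0,0),(82,0,5),(-48,0,35),(-48,0,0)]
WEDGE=box(-82,-48,-14,14,0,80)+[((V[i][0],y,V[i][2]),(V[(i+1)%4][0],y,V[(i+1)%4][2])) for i in range(4) for y in(-20,20)]
def overlay(n,items,x,y,w,h,f,out):
    s=load(n);im=cv2.resize(s["img"][y:y+h,x:x+w,::-1],None,fx=f,fy=f,interpolation=cv2.INTER_CUBIC).copy()
    for p,E,col in items:
        for a,b in E:
            q=[tuple(int(v) for v in ((z-[x,y])+.5)*f-.5) for z in proj(s,W(p,[a,b]))]
            cv2.line(im,q[0],q[1],col,1)
    cv2.imwrite(f"pics/{out}.png",im)
E
python3 - <<'E'
from ov import *
it=[([560.4,80,85.57],STAND,(0,255,0)),([551.7,68.9,85.9],STAND,(0,0,255)),([408.2,-247.6,96.2],WEDGE,(255,0,0))]
overlay("scene0",it,160,130,200,150,4,"o1");overlay("side0",it,230,180,120,180,3,"o2")
E
```

```text
(no output)
```

View pics/o1.png

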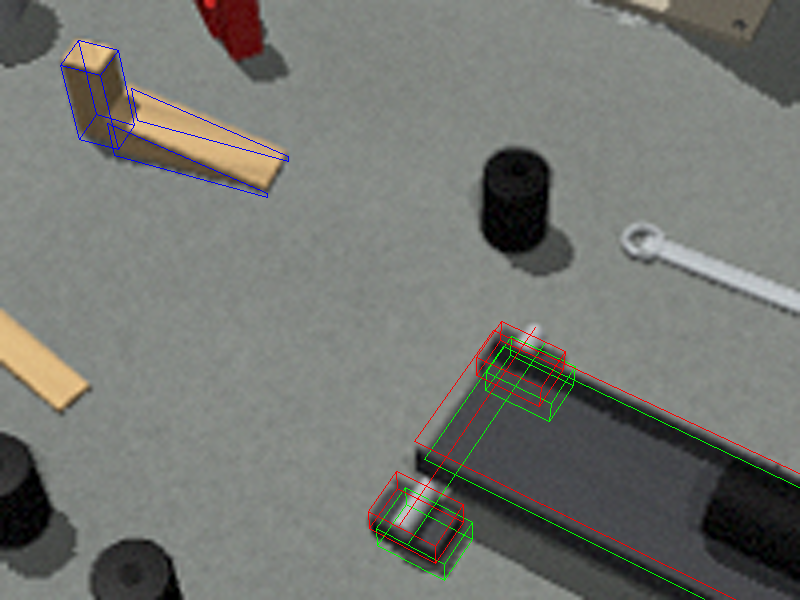

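View pics/o2.png

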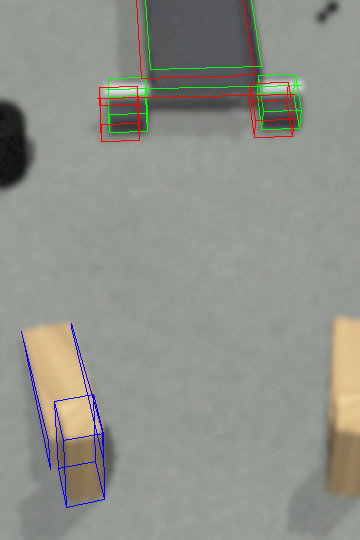

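```bash
python3 -m crank '{"slide":[[0,0,0],[0,0,0],[0,0,0],[0,0,0],[0,0,0],[0,0,0],[0,0,0],[0,0,0]],"twist":[0.147,0.147,0.147,0.147,0.147,0.147,0.147,0.147]}'
python3 -m crank '{"slide":[[-0.04,0.024,0],[-0.04,0.024,0],[-0.04,0.024,0],[-0.04,0.024,0],[-0.04,0.024,0],[-0.04,0.024,0],[-0.04,0.024,0],[-0.04,0.024,0]],"twist":[0,0,0,0,0,0,0,0]}'
```

```text
time: 0.95
tool_pos: [167.9, 575.8, 230.8]
tcp_rot: [-180.0, 0.0, 96.0]
ft_force: [-0.9, -0.3, -0.9]
finger_gap: 85.5
time: 1.75
tool_pos: [394.9, 277.5, 231.2]
tcp_rot: [180.0, -0.0, 96.4]
ft_force: [1.0, 1.1, -0.4]
finger_gap: 85.4
```

```bash
python3 -m crank '{"slide":[[-0.045,0.021,0],[-0.045,0.021,0],[-0.045,0.021,0],[-0.045,0.021,0],[-0.045,0.021,0],[-0.045,0.021,0],[0,0,0],[0,0,0]],"twist":[0,0,0,0,0,0,0,0]}'
cat > wr.py <<'E'
from ov import *
from scipy.spatial.transform import Rotation as Ro
def wsnap(name):
    from bench import status,viewer
    st=status.sense(); s=viewer.snapshot("wrist")
    T=np.eye(4);T[:3,:3]=Ro.from_euler("xyz",st["tcp_rot"],degrees=True).as_matrix();T[:3,3]=st["tool_pos"]
    M=np.linalg.inv(T@s["hand_eye"]); s["R"],s["t"]=M[:3,:3],M[:3,3]
    pickle.dump(s,open(f"pics/{name}.pkl","wb")); cv2.imwrite(f"pics/{name}.png",s["img"][:,:,::-1]); print(st["time"],st["tool_pos"],st["tcp_rot"])
E
python3 -c "
from wr import *
wsnap('w1')"
```

```text
time: 2.55
tool_pos: [549.3, 23.7, 230.6]
tcp_rot: [-179.9, -0.0, 96.2]
ft_force: [-1.0, -0.3, 0.2]
finger_gap: 85.2
2.55 [549.34550577  23.72181263 230.57315371] [-1.79919163e+02 -2.73972495e-02  9.62055704e+01]
```

View pics/w1.png

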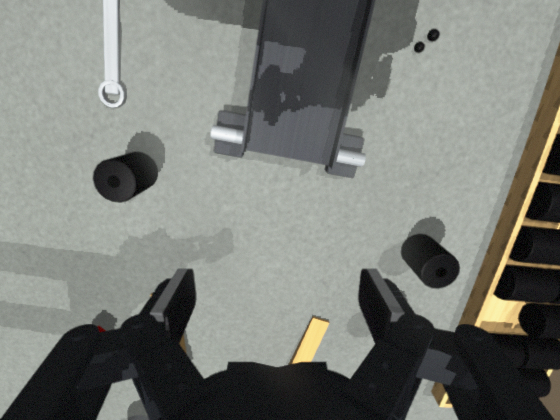

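```bash
python3 -c "
from wr import *
crop('w1',200,100,180,85,4,'c7')"
```

```text
(no output)
```

View pics/c7.png

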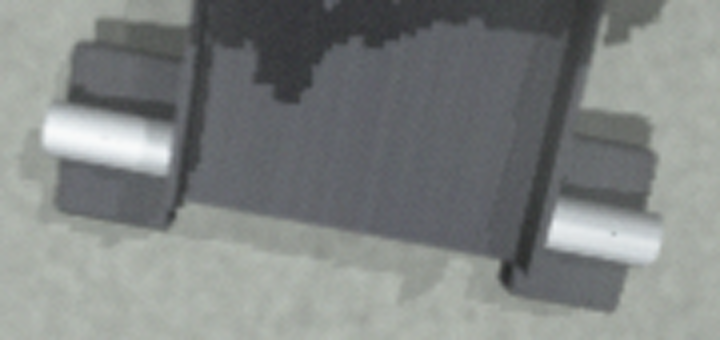

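```bash
python3 -c "
from wr import *
s=load('w1')
P=[(0,90,30),(0,-90,30),(-25,87.5,22),(25,87.5,22),(-25,52.5,22),(-25,-87.5,22),(25,-87.5,22)]
u=un([(43,128),(662,239),(58,207),(80,42),(168,225),(612,310),(655,150)],200,100,4)
p,e=fit([(s,P,u)],[556,75,85]);print(p,e.tolist())
overlay('w1',[(p,STAND,(0,255,0))],200,100,180,85,4,'o3')"
```

```text
[558.03863171  71.26862829  85.89314875] [[1.3, -0.6], [-1.8, -0.2], [-1.2, 0.7], [-1.8, -1.2], [0.1, 1.4], [1.4, 0.6], [1.6, -0.2]]
```

View pics/o3.png

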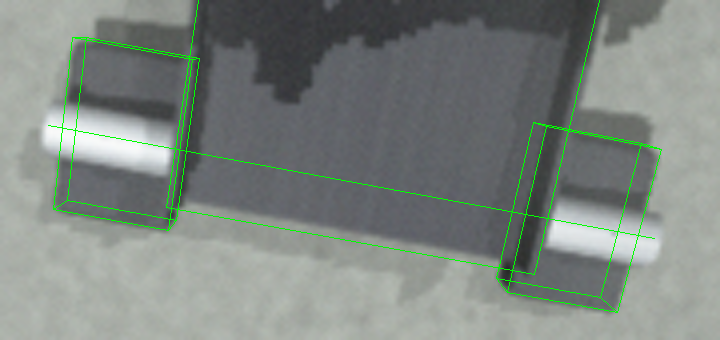

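```bash
python3 -m crank '{"slide":[[-0.045,-0.024,0],[-0.045,-0.024,0],[-0.045,-0.024,0],[-0.045,-0.024,0],[-0.045,-0.024,0],[-0.045,-0.025,0],[-0.045,-0.025,0],[0,0,0]],"twist":[0,0,0,0,0,0,0,0]}'
python3 -c "
from wr import *
wsnap('w2')"
```

```text
time: 3.4
tool_pos: [416.1, -303.0, 231.4]
tcp_rot: [-179.9, 0.1, 96.1]
ft_force: [0.2, 1.3, -0.0]
finger_gap: 85.3
3.4 [ 416.11437173 -302.99277364  231.40776211] [-1.79949549e+02  1.00543083e-01  9.61407344e+01]
```

View pics/w2.png

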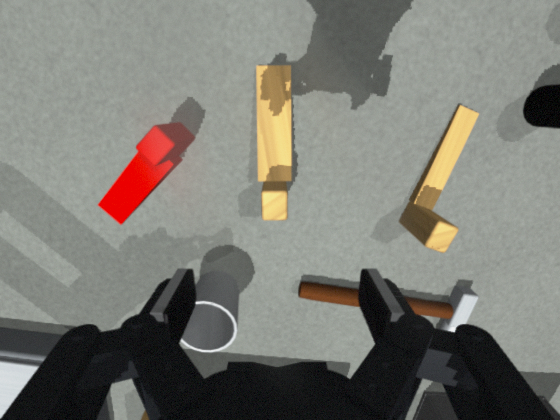

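```bash
python3 -c "
from wr import *
crop('w2',240,50,70,180,4,'c8')"
```

```text
(no output)
```

View pics/c8.png

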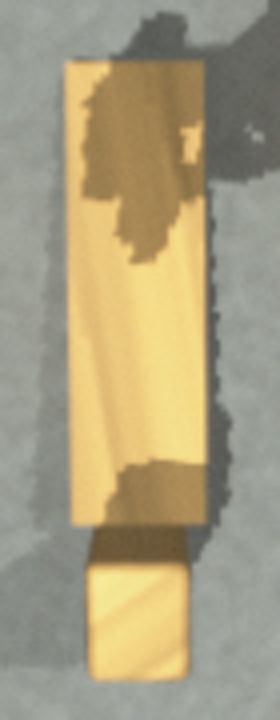

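```bash
python3 -c "
from wr import *
s=load('w2')
P=[(82,20,5),(82,-20,5),(-48,20,35),(-48,-20,35),(-48,14,80),(-48,-14,80),(-82,14,80),(-82,-14,80)]
u=un([(66,62),(205,61),(72,525),(208,524),(88,565),(188,565),(91,682),(188,680)],240,50,4)
p,e=fit([(s,P,u)],[408,-247,96]);print(p,e.tolist())
print(W(p,[(-65,0,62)]))
"
```

```text
[ 407.48294819 -250.9647613    96.63096346] [[0.1, -0.1], [-0.1, -0.2], [0.2, -0.1], [-0.3, -0.1], [-0.8, -0.3], [0.9, -0.5], [-0.7, 0.8], [0.8, 1.1]]
[[ 414.98875602 -315.52994424   62.        ]]
```

```bash
python3 -c "
from wr import *
s=load('w2')
t=plane(s,[(208,325)],85)[0];p=[415,-315.5,96.6];d=(t-[415,-315.5,85])[:2];a=np.radians(96.6);print(t,d@[np.cos(a),np.sin(a)],d@[np.sin(a),-np.cos(a)])"
python3 -m crank '{"slide":[[-0.0123,-0.0025,0.02],[0,0,0.03],[0,0,0.03],[0,0,0.03],[0,0,0.02],[0,0,0]],"twist":[-0.008,0,0,0,0,0]}'
python3 -c "
from wr import *
wsnap('w3')"
```

```text
[ 349.51383793 -476.34045521   85.        ] -152.2477349456209 -83.53871352564299
time: 4.05
tool_pos: [416.2, -308.0, 97.8]
tcp_rot: [-179.8, -0.3, 97.0]
ft_force: [-0.1, 0.5, -0.1]
finger_gap: 85.6
4.05 [ 416.22437428 -307.97542001   97.80713032] [-179.7770439    -0.30797052   96.98856158]
```

View pics/w3.png

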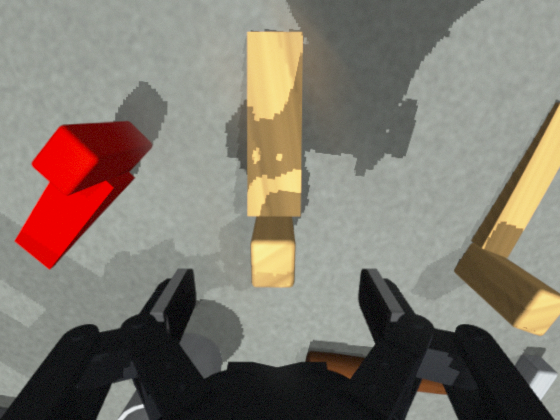

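```bash
python3 -c "
from wr import *
crop('w3',235,20,80,280,2.5,'c9')
s=load('w3')
print(proj(s,W([407.5,-251,96.6],[(82,20,5),(82,-20,5),(-48,20,35),(-48,-20,35),(-48,14,80),(-48,-14,80),(-82,14,80),(-82,-14,80)])).round())
overlay('w3',[([407.5,-251,96.6],WEDGE,(255,0,0))],200,10,150,290,2,'o4')
from bench import status
s=status.sense();print(s['tool_pos'],s['tcp_rot'])"
```

```text
[[247.  31.]
 [303.  31.]
 [247. 215.]
 [301. 216.]
 [250. 240.]
 [296. 240.]
 [251. 288.]
 [295. 289.]]
[ 417.16684778 -309.3006348   100.05904763] [-1.79889841e+02 -1.67110808e-01  9.69703556e+01]
```

View pics/o4.png

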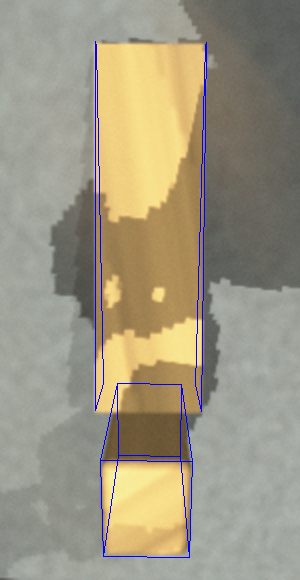

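```bash
python3 -m crank '{"slide":[[-0.006,-0.003,0],[0,0,0.02],[0,0,0.02],[0,0,0.017],[0,0,0],[0,0,0]],"twist":[0.006,0,0,0,0,0]}'
python3 -c "
from wr import *
wsnap('w4')"
```

```text
time: 4.7
tool_pos: [415.7, -319.1, 45.9]
tcp_rot: [179.9, 0.1, 96.5]
ft_force: [0.4, -0.9, 0.8]
finger_gap: 85.4
4.7 [ 415.70772812 -319.1185917    45.87754965] [1.79934267e+02 7.45083169e-02 9.64767810e+01]
```

View pics/w4.png

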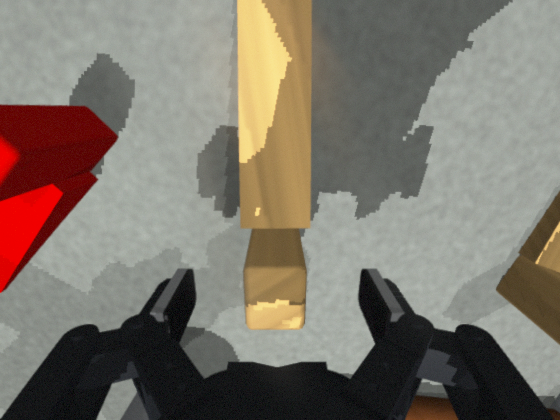

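```bash
python3 -m crank '{"slide":[[0.001,0,0],[0,0,0]],"twist":[0,0]}'; python3 -c "
from bench import status
s=status.sense();print(s['tool_pos'],s['tcp_rot'])"
```

```text
time: 4.95
tool_pos: [415.5, -318.0, 45.6]
tcp_rot: [179.9, 0.1, 96.5]
ft_force: [-0.1, 0.3, -0.2]
finger_gap: 85.6
[ 415.53240907 -318.03895767   45.62484961] [1.79919524e+02 9.07108095e-02 9.64756959e+01]
```

```bash
python3 -m crank '{"slide":[[0.0025,0,0.002],[0,0,0]],"twist":[0,0]}'; python3 -m crank '{"slide":[[0,0,0],[0,0,0],[0,0,0],[0,0,0],[0,0,0],[0,0,0],[0,0,0],[0,0,0]],"twist":[0,0,0,0,0,0,0,0]}' 1 60;  python3 -c "
from wr import *
wsnap('w5')
from bench import status
s=status.sense();print(s['tool_pos'],s['tcp_rot'],s['finger_gap'],s['ft_force'],s['wrist_torque'])"
```

```text
time: 5.15
tool_pos: [414.4, -314.6, 42.2]
tcp_rot: [-180.0, -0.0, 96.5]
ft_force: [-0.5, 0.3, 0.5]
finger_gap: 85.4
time: 5.95
tool_pos: [414.6, -315.1, 42.4]
tcp_rot: [180.0, 0.0, 96.5]
ft_force: [-0.5, -0.6, 0.9]
finger_gap: 27.2
5.95 [ 414.5932681  -315.12131691   42.38732629] [1.79992779e+02 1.45891398e-02 9.64723150e+01]
[ 414.62618793 -315.16263223   42.42844341] [1.79990662e+02 2.03081049e-02 9.64742853e+01] 27.14120149331268 [-0.06308201 -1.69194523  1.02663897] [-0.11440838 -0.07731082  0.05584252]
```

View pics/w5.png

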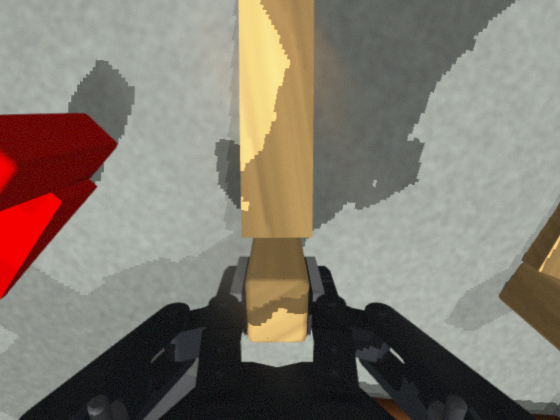

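```bash
python3 -c "
from wr import *
s=load('w1')
print(plane(s,[(115,181),(441,271)],65))
print(plane(s,[(320,320)],5), W([558,71.3,85.9],[(-212,0,0),(-65,0,0),(-62,0,0),(-147,0,0)]))"
```

```text
[[371.08830717  16.64156587  65.        ]
 [760.8126059  -54.39255065  65.        ]]
[[ 640.0468828  -190.17965423    5.        ]] [[ 542.8425418  -140.15744598    0.        ]
 [ 553.35266612    6.46634911    0.        ]
 [ 553.56715845    9.45867146    0.        ]
 [ 547.48987568  -75.32379509    0.        ]]
```

```bash
python3 -m crank '{"slide":[[0.01,0.009,0],[0.02,0.0184,0],[0.02,0.0184,0],[0.02,0.0184,0],[0.02,0.0184,0],[0.02,0.0184,0],[0.02,0.0184,0],[0.02,0.0184,0]],"twist":[0,0,0,0,0,0,0,0]}'
python3 -m crank '{"slide":[[0.01,0.0092,0],[0,0,0],[0,0,0],[0,0,0],[0,0,0],[0,0,0]],"twist":[0,0.06,0.06,0.065,0,0]}'; python3 -c "
from wr import *
wsnap('w6')
from bench import status
s=status.sense();print(s['tool_pos'],s['tcp_rot'],s['finger_gap'],s['ft_force'],s['wrist_torque'])"
```

```text
time: 6.8
tool_pos: [535.2, -149.0, 42.4]
tcp_rot: [-180.0, 0.0, 96.5]
ft_force: [-1.1, -2.2, 2.4]
finger_gap: 27.4
time: 7.4
tool_pos: [542.7, -139.2, 42.4]
tcp_rot: [180.0, -0.0, 86.0]
ft_force: [1.1, 3.0, 2.3]
finger_gap: 27.3
7.4 [ 542.67136716 -139.19172186   42.41727209] [ 1.79984805e+02 -1.97324484e-02  8.59846559e+01]
[ 542.67789048 -139.21216558   42.41682022] [ 1.79983517e+02 -2.02581735e-02  8.59739073e+01] 27.254951506634253 [0.52291255 2.59852748 2.65205719] [ 0.41865147 -0.27340955  0.02589553]
```

View pics/w6.png

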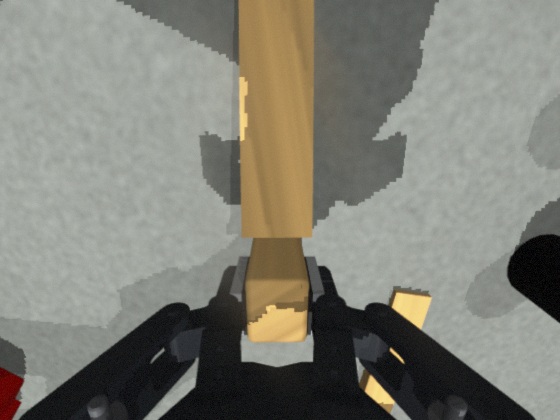

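```bash
python3 -m crank '{"slide":[[0.01,0,0],[0.02,0,0],[0.02,0,0],[0.02,0,0],[0.02,0,0],[0.02,0,0],[0.01,0,0],[0,0,0]],"twist":[0,0,0,0,0,0,0,0]}'; python3 -c "
from wr import *
wsnap('w7')
from bench import status,viewer
s=status.sense();print(s['tool_pos'],s['tcp_rot'],s['finger_gap'],s['ft_force'],s['wrist_torque'])
for n in ('scene','side'):
    s=viewer.snapshot(n);pickle.dump(s,open(f'pics/{n}1.pkl','wb'))
crop('scene1',200,170,160,120,5,'c10');crop('side1',220,150,130,110,6,'c11')
"
```

```text
time: 8.25
tool_pos: [551.2, -18.2, 42.4]
tcp_rot: [180.0, -0.0, 86.0]
ft_force: [0.7, 1.3, 0.5]
finger_gap: 27.3
8.25 [551.22906115 -18.15838408  42.4473744 ] [ 1.79994119e+02 -4.43868855e-02  8.59930083e+01]
[551.25617989 -18.86057259  42.43860987] [ 1.79990956e+02 -3.82619142e-02  8.59635427e+01] 27.73901795080503 [0.0980648  3.82056999 3.04097797] [0.5131612  0.01087897 0.02297358]
```

View pics/w7.png

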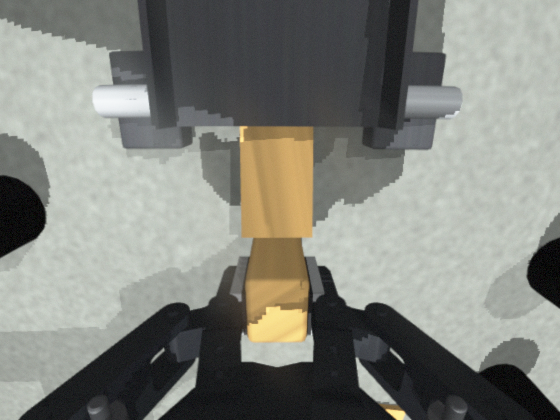

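View pics/c10.png

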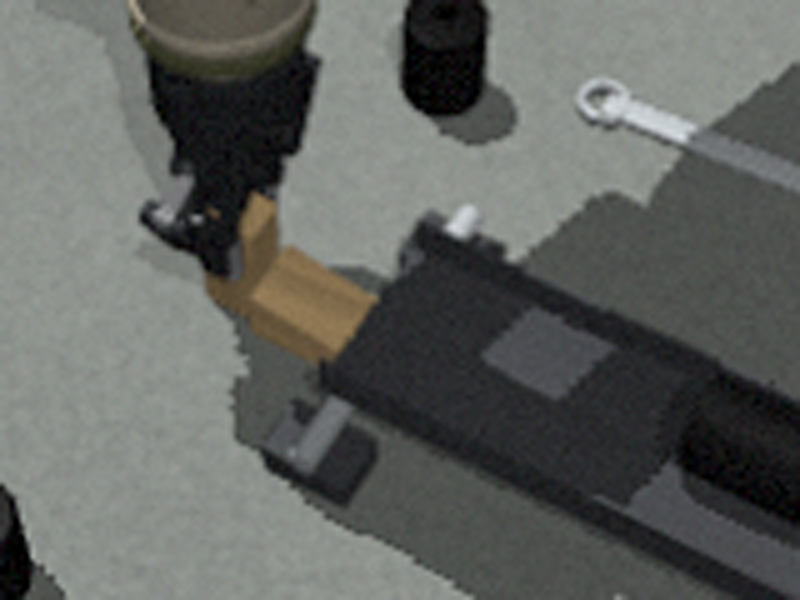

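View pics/c11.png

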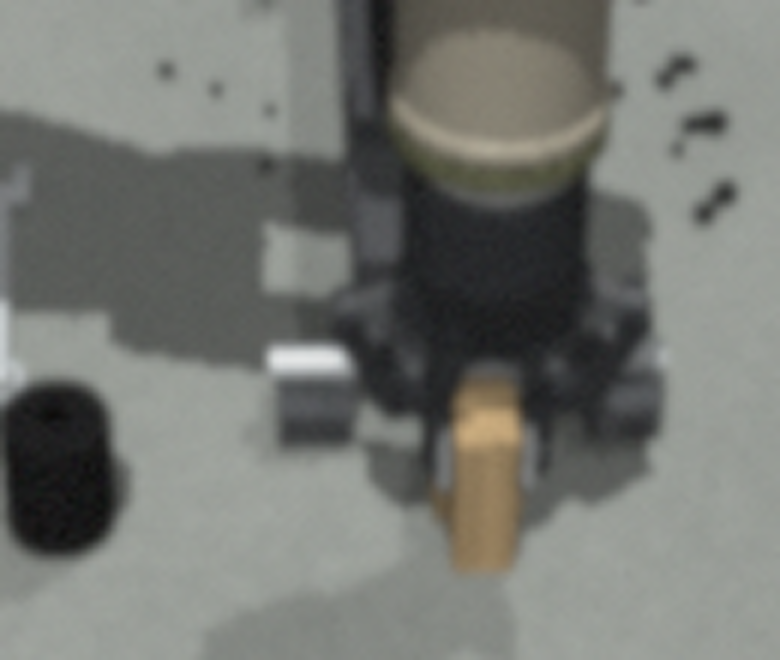

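```bash
python3 -c "
from wr import *
crop('w7',80,40,400,120,2,'c12')"
```

```text
(no output)
```

View pics/c12.png

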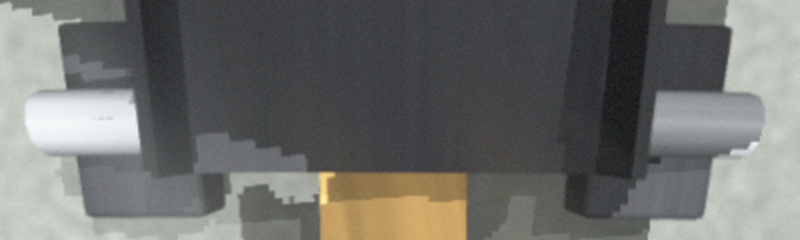

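```bash
python3 -c "
from wr import *
s=load('w7')
u=un([(26,120),(764,123),(88,215),(62,26),(707,216),(730,28)],80,40,2)
P=[(0,90,30),(0,-90,30),(-25,87.5,22),(25,87.5,22),(-25,-87.5,22),(25,-87.5,22)]
p,e=fit([(s,P,u)],[558,71,86]);print(p,e.tolist())
a=[(241,237),(312,237),(247,341),(307,341)]
q,e=fit([(s,[(-48,20,35),(-48,-20,35),(-82,14,80),(-82,-14,80)],a)],[556,47,86]);print(q,e.tolist())
t=np.radians(p[2]);d=np.array([np.cos(t),np.sin(t)]);print('origin of wedge in stand x',(q[:2]-p[:2])@d,'lat',(q[:2]-p[:2])@[-d[1],d[0]], 'nose',82+(q[:2]-p[:2])@d)
"
```

```text
[558.96544867  70.94827325  85.79683721] [[9.3, 0.7], [-6.3, 0.4], [-1.5, 0.8], [-3.2, -3.5], [1.3, 1.3], [5.5, -3.2]]
[555.7367429   47.22861815  86.39201885] [[0.0, -1.6], [0.0, -2.1], [-0.6, 1.9], [0.5, 1.6]]
origin of wedge in stand x -23.892501837160093 lat 1.481531337933996 nose 58.1074981628399
```

```bash
python3 -m crank '{"slide":[[0.005,0,0],[0.005,0,0],[0,0,0],[0,0,0]],"twist":[0,0,0,0]}'; python3 -c "
from wr import *
wsnap('w8')"
for i in 1 2; do :; done
python3 -m crank '{"slide":[[0.003,0,0],[0.003,0,0],[0,0,0],[0,0,0]],"twist":[0,0,0,0]}'; python3 -c "
from wr import *
wsnap('w9')"
python3 -m crank '{"slide":[[0.003,0,0],[0.003,0,0],[0,0,0],[0,0,0]],"twist":[0,0,0,0]}'; python3 -c "
from wr import *
wsnap('w10')
crop('w8',60,60,440,130,1.8,'d8')
crop('w10',60,60,440,130,1.8,'d10')
from bench import status
s=status.sense();print(s['tool_pos'],s['tcp_rot'],s['finger_gap'],s['ft_force'],s['wrist_torque'])"
```

```text
time: 8.8
tool_pos: [552.1, -9.9, 42.4]
tcp_rot: [180.0, 0.0, 85.9]
ft_force: [-0.1, -1.1, 4.0]
finger_gap: 27.7
8.8 [552.08742526  -9.85860119  42.39092607] [1.79978663e+02 9.30436008e-04 8.58692773e+01]
time: 9.25
tool_pos: [552.5, -3.5, 42.4]
tcp_rot: [180.0, -0.0, 85.9]
ft_force: [-0.2, -1.4, 5.6]
finger_gap: 27.5
9.25 [552.4769743   -3.51680765  42.42410519] [ 1.79983017e+02 -1.39913415e-02  8.58856668e+01]
time: 9.7
tool_pos: [552.8, 0.6, 42.4]
tcp_rot: [180.0, 0.1, 85.9]
ft_force: [-0.5, -11.5, 6.1]
finger_gap: 27.4
9.7 [552.75878615   0.62722884  42.42084066] [1.79994977e+02 1.32386305e-01 8.58599199e+01]
[552.74969153   0.63001118  42.41298229] [1.79994690e+02 1.27886875e-01 8.58566202e+01] 27.34105039590216 [ -0.44050455 -10.84065989   5.46040981] [-1.40428377 -0.03034549  0.00780196]
```

View pics/d8.png

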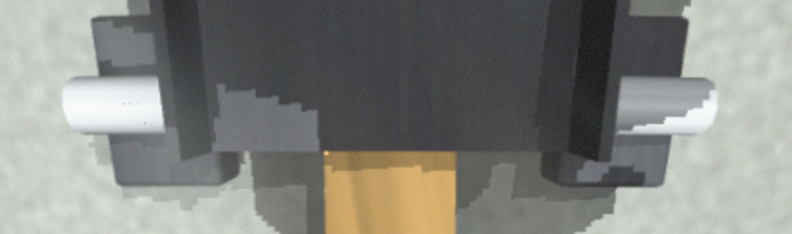

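View pics/d10.png

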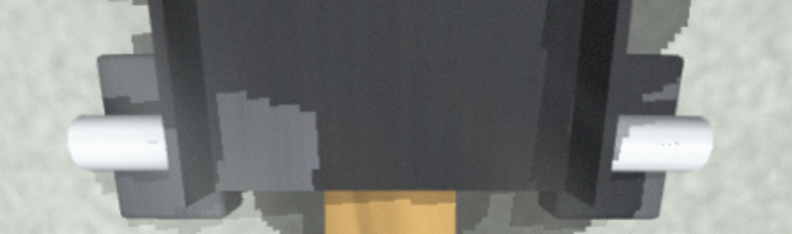

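```bash
python3 -m crank '{"slide":[[0.002,0,0],[0.002,0,0],[0.002,0,0],[0,0,0],[0,0,0]],"twist":[0,0,0,0,0]}'; python3 -c "
from wr import *
wsnap('w11')
from bench import status,viewer
s=viewer.snapshot('scene');pickle.dump(s,open('pics/scene2.pkl','wb'))
a=np.hstack([load('scene0')['img'][195:285,235:305],load('scene2')['img'][195:285,235:305]])[:,:,::-1]
cv2.imwrite('pics/d12.png',cv2.resize(a,None,fx=5,fy=5,interpolation=cv2.INTER_CUBIC))
s=status.sense();print(s['tool_pos'],s['tcp_rot'],s['finger_gap'],s['ft_force'],s['wrist_torque'])"
```

```text
time: 10.25
tool_pos: [553.2, 6.2, 42.4]
tcp_rot: [180.0, 0.2, 85.8]
ft_force: [-1.3, -11.5, 5.4]
finger_gap: 27.5
10.25 [553.18619188   6.20151534  42.41604805] [1.79994401e+02 1.58047552e-01 8.58442205e+01]
[553.19093331   6.17853714  42.44738919] [1.79992845e+02 1.59853600e-01 8.58445423e+01] 27.522849710047474 [ -0.30738465 -12.76559669   5.59975034] [-1.51880682 -0.02083333 -0.06025139]
```

View pics/w11.png

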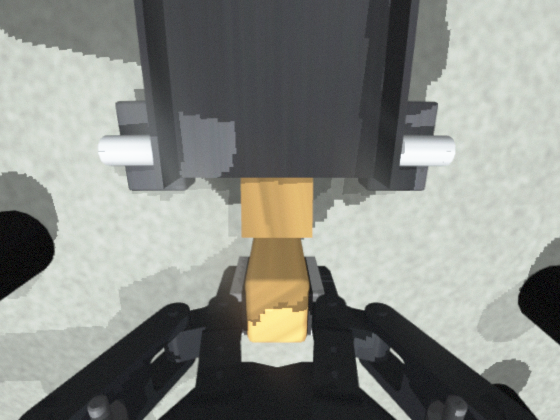

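View pics/d12.png

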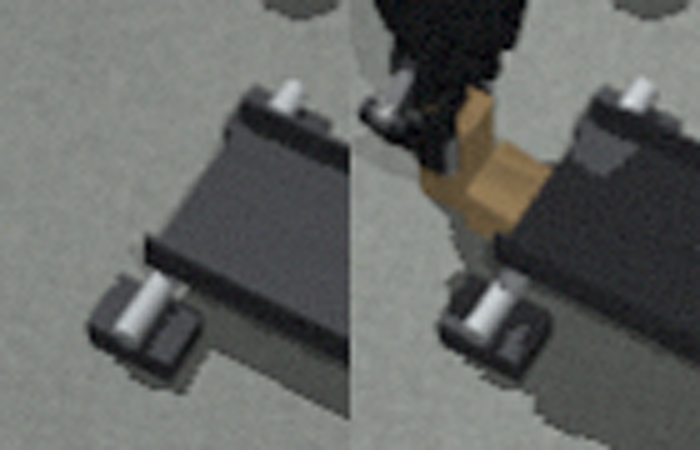

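```bash
cat > bar.py <<'E'
from wr import *
def m(n,rows,cols=(60,500)):
    g=cv2.cvtColor(load(n)['img'],cv2.COLOR_RGB2GRAY).astype(float)
    return g
E
python3 - <<'E'
from wr import *
rows={'w7':101,'w8':117,'w9':127,'w10':139,'w11':150}
L=[]
for n in rows:
    L.append(cv2.resize(load(n)['img'][rows[n]-12:rows[n]+12,85:165,::-1],None,fx=5,fy=5,interpolation=cv2.INTER_CUBIC))
a=np.vstack(L)
L=[cv2.resize(load(n)['img'][rows[n]-12:rows[n]+12,395:475,::-1],None,fx=5,fy=5,interpolation=cv2.INTER_CUBIC) for n in rows]
cv2.imwrite('pics/e1.png',np.hstack([a,np.vstack(L)]))
E
```

```text
(no output)
```

View pics/e1.png

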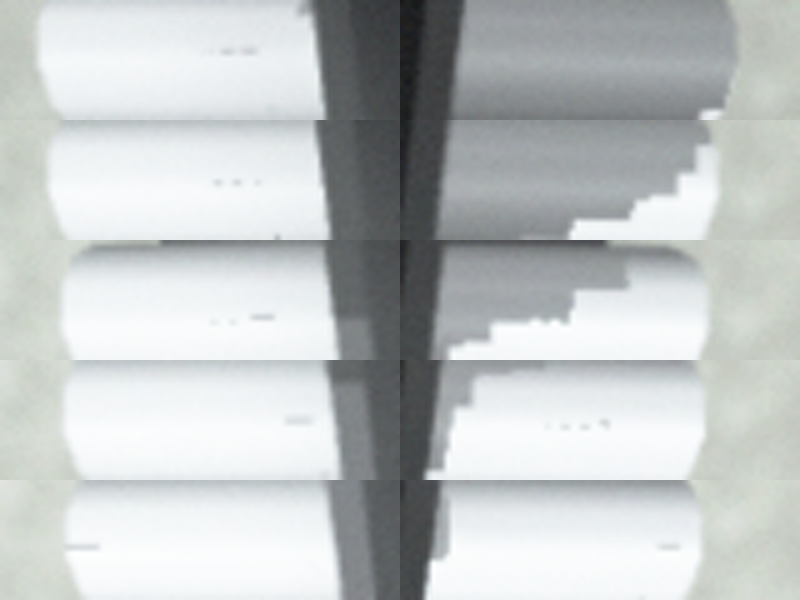

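Run:
```python
from wr import *
for n,m in dict(w7=369.8,w8=364,w9=359.2,w10=358,w11=356.8).items():
    s=load(n)
    f=lambda z:abs(np.diff(proj(s,W([558.2,71.2,85.9],[(0,90,z),(0,-90,z)]))[:,0])[0])
    z=np.linspace(20,60,4001); v=[f(a) for a in z]; print(n,z[np.argmin(abs(np.array(v)-m))],f(36))
```

```text
w7 36.95 367.48181519419745
w8 37.010000000000005 361.62289525837616
w9 37.019999999999996 356.85475228331285
w10 37.64 354.2768760285604
w11 38.91 350.30547376025135
```

```bash
python3 -m crank '{"slide":[[0.002,0,0],[0.002,0,0],[0.001,0,0],[0,0,0],[0,0,0],[0,0,0]],"twist":[0,0,0,0,0,0]}'; python3 -c "
from wr import *
wsnap('w12')
from bench import status,viewer
for n in('scene','side'):
    s=viewer.snapshot(n);pickle.dump(s,open(f'pics/{n}3.pkl','wb'));cv2.imwrite(f'pics/{n}3.png',s['img'][:,:,::-1])
L=[cv2.resize(load('w12')['img'][145:172,a:a+80,::-1],None,fx=5,fy=5,interpolation=cv2.INTER_CUBIC) for a in (85,395)]
cv2.imwrite('pics/e2.png',np.hstack(L))
s=status.sense();print(s['tool_pos'],s['tcp_rot'],s['finger_gap'],s['ft_force'],s['wrist_torque'])"
```

```text
time: 10.95
tool_pos: [553.5, 11.1, 42.4]
tcp_rot: [180.0, 0.2, 85.8]
ft_force: [-1.3, -13.0, 5.6]
finger_gap: 27.4
10.95 [553.53500854  11.05898881  42.40626784] [1.79995983e+02 1.68287674e-01 8.58430647e+01]
[553.53356136  11.06434024  42.39727525] [1.79994556e+02 1.67146776e-01 8.58426733e+01] 27.556901236318886 [ -1.61023059 -12.0230386    5.1605967 ] [-1.60137551 -0.02150289 -0.05732381]
```

View pics/e2.png

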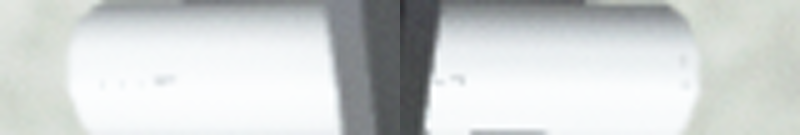

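View pics/w12.png

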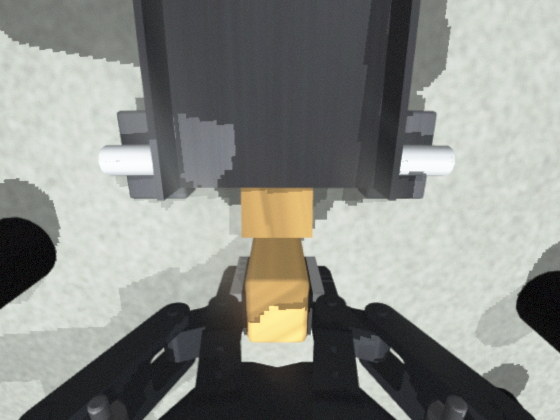

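View pics/scene3.png

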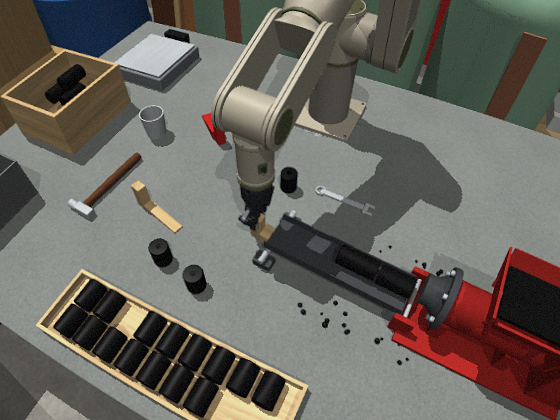

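Run:
```python
from wr import *
s=load('w12')
f=lambda z:abs(np.diff(proj(s,W([558.2,71.2,85.9],[(0,90,z),(0,-90,z)]))[:,0])[0])
z=np.linspace(20,60,4001); v=[f(a) for a in z]; print(z[np.argmin(abs(np.array(v)-356.4))]-36.99)
crop('side3',220,150,130,110,6,'c13')
overlay('w12',[([553.5+65*.0725,11.1+65*.9974,85.84],WEDGE,(255,0,0))],200,150,150,200,3,'o5')
```

```text
3.3299999999999983
```

View pics/c13.png

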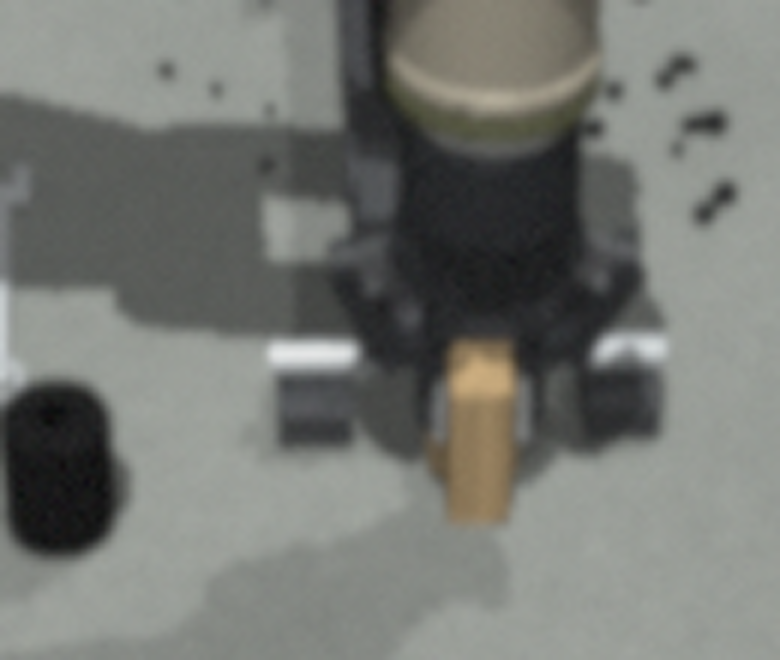

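View pics/o5.png

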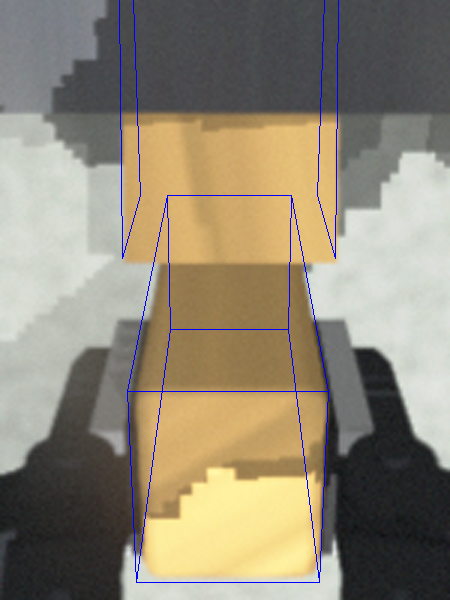

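The bar is about 3 mm up, visibly clear of its blocks. The wedge is flat, centred in the lane and held steadily, so I'm handing in.

```bash
python3 -c "
from bench import hand_in
print(hand_in())"
```

```text
the job is handed in; nothing more can be done
None
```

I gripped the taller wooden wedge by its upright grip and slid it along the bench. I pushed it nose first down the lane between the rest blocks until the chute bar lifted, then handed in at about 11 s still holding it.

**Lift:** The last wrist picture puts the bar about 3.3 mm above rest. The wedge's travel, with the nose about 87 mm past the bar, gives about 3.1 mm. The side camera shows the bar raised off its blocks.

**Force and flatness:** The push on the wedge is steady at about 12–13 N, and the tool presses down with about 5 N. The tool tilted 0.17° under the push, and the pictures show the wedge lying flat and level in the grip.

**Bystanders:** In the last scene picture, the bystanders in view are where they were.

**Disagreements:** The two fixed cameras placed the stand about 10 mm apart. I relied on close wrist-camera views instead, and these matched the arm's own readings to about 2 mm. One approach move stopped several millimetres short, and I corrected it before gripping.

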